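Load a framed lens into the light-test box and shut the propped lid

TASK

Get the framed rectangular lens ready for its light test: take it from the tray, lay it flat on the rubber mat and let go so that you can change your grip, then set it level across the two white nylon ledges in the open test box, over the round light cell. Only then break the folding lid stay at its knee and lower the lid fully shut, without slamming it. Glass is fragile, so never drop the lens; leave the other loose things where they are.

Things in the scene. Friction and masses are not known exactly. Their poses are not given: they have to be found in the camera images.
- lens: Framed lens to be tested: flat rectangular aluminium frame with ribbed green glass, 68 mm long (its x), 46 mm wide (its y), 22 mm high, about 0.15 kg. Origin at the centre of its underside. It starts flat in one of the tray's three compartments, long axis along the compartment; the only rectangular lens there.
- tray: Fixed grey tray, 148 (its x) by 166 mm (its y), 28 mm high, floor and walls 4 mm. Origin: centre of its underside. Three compartments 140 mm (x) by 50 mm (y), centres at y = -54, 0, +54 mm. Its walls are 2 mm from the long sides of the lens and rise above it: there it can only be taken by its two short ends (30 mm of finger room each). The other compartments hold round lenses.
- mat: Black rubber mat, 180 mm (its x) by 140 mm (its y), 3 mm thick, fixed. Origin at the centre of its underside.
- testbox: Open-topped grey box fixed to the bench: outside 88 mm (its x) by 240 mm (its y), 80 mm high, walls 5 mm, inside 78 by 230 mm. Origin at the centre of its underside, z up. The lid is hinged on the top edge of its -y end; the folding stay is outside its -x wall, the one towards the robot. The lens goes on two ledges inside, see cell.
- cell (a point): Where the middle of the lens's underside belongs, at x 0, y +30, z +38 mm of the box; axes as the box's. From each long wall (39 mm away) a white nylon ledge juts 14 mm in, top face at this height, 28 mm to either side in y; 50 mm gap between them over the round light cell. The lens bridges it, long axis along x; fingers fit only at its long sides (5 mm to spare at the ends).
- lid (a joint): Lid angle: 0 as it stands open at the start (1.52 rad up from shut, nearly upright), growing as it goes down, 1.52 fully shut. Stiff hinge (0.18 N m): left alone with the stay broken it stays put while steeper than about 45 degrees; below that it sinks shut slowly by its own weight. With the stay locked it cannot be lowered.
- lid_hinge (a point): Middle of the lid's hinge line, which runs along the box's x; at x 0, y -120, z +80 mm of the box. Its own axes turn with the lid: y from the hinge along the lid to its free edge, z out of the outer face (up when shut, towards the box's -y when open).
- lid_edge (a point): Middle of the lid's free edge, on the outer face, 246 mm from the hinge line. The lid is a plate 94 mm wide and 4 mm thick with a 14 mm lip turned inwards at this edge and a round lamp housing (60 mm across, 30 mm tall, centre 150 mm from the hinge) on the outer face. Axes as lid_hinge.
- stay_knee (a joint): Bend of the stay's knee: 0 locked (4 mm over centre, held by a light spring, as at the start), growing as it is pushed in, about 2.9 with the lid shut. Two flat bars, each 108 mm between pivots, join box wall and lid edge. It breaks when the knee is pushed towards the hinge and down (y -0.79, z -0.62 of the box) with 1 to 2 N; pushed 25 to 35 mm it stays broken and folds as the lid goes down.
- knee_knob (a point): Middle of the black thumb knob on the knee of the stay: a round stud 14 mm across and 36 mm long jutting to the box's -x; this point is 18 mm from its tip, and 18 mm from the bars. At the start it is at about x -80, y -43, z +137 mm of the box. Its axes are not needed: use the box's.
- roundlens1: Round green glass lens, 42 mm across, 19 mm high, in the tray; origin at the centre of its underside. To be left alone.
- roundlens2: Another round lens like it. To be left alone.
- canister: Tin screw-top canister of terminal posts, 82 mm across, 108 mm high, standing; origin at the centre of its underside. To be left alone.
- post1: Brass terminal post standing on its hexagonal foot, 20 mm across, 32 mm high. To be left alone.
- post2: Another such brass post. To be left alone.
- cardguide: White nylon card guide, a loose strip 150 mm long (its y), 12 mm wide, 10 mm high. To be left alone.
- hexwrench: L-shaped steel hex wrench, 110 mm by 36 mm, 8 mm thick, lying flat. To be left alone.
Things that resemble listed ones, but are neither listed nor needed, are in the scene too. Of the things that look like the mat, take the one that is nearest to the robot's base at the start.

How it is judged:
By the outcome, as a careful person would: the job done as asked, in the order asked, and still so for the second after the job is handed in, with the robot touching nothing.
It also fails if it takes over 70 s, if anything falls off the work surface, if the arm or the gripper's body presses on something with over 40 N, if the wrist force passes 120 N, or if a joint passes its speed limit or range.

ROBOT

A 6-joint arm with a two-finger parallel gripper is mounted at the origin on the work surface. World frame = base frame: x ahead of the robot, y to its left, z up, the work surface at z = 0. Lengths are in m, angles in rad, forces in N, time in s.
With the tool pointing down it reaches from about 0.25 to 0.775 m from the base axis. Payload 4 kg.
Tool frame: the origin (TCP) lies at the very end of the fingers, on their centre line; the grasp point (between the pads) lies 19 mm behind it; z points along the fingers, y is the line along which they close (so a half turn about z gives the same grasp; the last joint's range is limited). The gripper opens to 94 mm and grips with 3 to 60 N. Pads are 16 mm wide; open, the fingers measure 119 mm over their backs; the gripper's body (75 mm by 177 mm) begins 78 mm behind the grasp point.
Start: joints at [-1.4, 0.087, 1.371, -0, 1.684, -0.103], TCP at [0.149, -0.53, 0.173] pointing down, gripper open.
Joint ranges: [-3.1, 3.1], [-0.76, 2.03], [0.27, 2.55], [-1.08, 4.22], [0.17, 2.65], [-2.57, 2.57]. Speed limits (rad/s): [2.79, 2.79, 3.14, 3.14, 3.14, 3.14].

INTERFACE

Orientations are given as [roll, pitch, yaw] about the fixed x, y, z axes, in that order (R = Rz(yaw) Ry(pitch) Rx(roll)).
In Python, from bench import robot, vision gives the robot as it stands.
- The arm moves only by the shell command python3 -m crank 'ROWS'. ROWS is JSON, a list of rows, each a list of 3 entries, a list of its own where there are three numbers: the closure, from 0 (fully open) to 1 (shut), then the shift along the tool's x, y, z in m, then the turn, a rotation vector about the tool's x, y, z in degrees. A call has 1 to 8 rows; each row shifts and turns the commanded pose from where the row before left it, along the tool's axes as they then stand; what a row does not reach is not made up. A row lasts 1/10 s, in which the tool goes at most 50 mm and 8.59 degrees, less where a joint would pass 70% of its speed; a pose out of reach is approached as far as the arm can. A call with a gripper value outside its range is refused whole. The fingers move at their own pace and stop on an object; the grip force is fixed at half the most. Time passes only in rows, so rows that do not move let the fingers close. It gives the time, the measured TCP pose, the force, the opening and the grip force at its end, in the units of the state.
- robot.get_obs(): the state, without advancing time (a new reading comes with each control period).
- vision.snapshot(name): name is "scene" or "top" or "wrist"; returns a dict with "color" (480x640x3 uint8, red, green, blue), "z_map" (480x640 float32, m along the optical axis (not along the pixel's ray), 0 where there is no reading), "fx", "fy", "cx", "cy" (pixels), "R" (3x3) and "t" (3): a world point X has camera coordinates R X + t. Camera axes: x right, y down, z forward; pixel columns grow to the right and rows downward; lengths in m; the calibration is good to about 2 mm. A picture is of the moment at which its call begins.
- robot.close_job(): hands the job in; it is judged then, once.
The state is a dict: "time": time; "joint_positions": joint angles; "qvel": joint speeds; "joint_torque": joint torques, N m; "tool_pos": TCP position; "ee_rot": TCP orientation; "wrist_force": force on the tool from outside, world axes, zero at the start; "wrist_torque": the same for the moment, N m; "width": finger opening in m; "finger_force": force on a finger pad.
Only numpy, scipy, OpenCV 4.12 (cv2) and the standard library are available. Lean on these libraries where they do the work, as an engineer would, in place of code of your own. Each camera call takes 0.05 s, during which the arm holds its last target. There are 200 camera calls.

## Working session

There is one attempt and no reset: what is moved stays moved. The work goes in short steps, Python scripts to look and compute and a shell command to move; the robot and the scene stay as the last step left them, time stands still between calls to the robot, and variables do not carry over. Pictures are saved under pics/ and viewed, at most 10 in all, crops included, and the job is handed in when it is done.

```bash
ls; mkdir -p pics; cat > h.py <<'E'
import numpy as np, cv2
from bench import robot, vision
def snap(n,save=None):
    s=vision.snapshot(n)
    if save: cv2.imwrite('pics/'+save,s['color'][:,:,::-1])
    np.savez('/tmp/%s.npz'%n,**{k:np.array(v) for k,v in s.items()})
    return s
def load(n): return dict(np.load('/tmp/%s.npz'%n))
def world(s,u,v,z=None,r=1):
    """pixel -> world by depth, or by plane z"""
    ray=np.array([(u-s['cx'])/s['fx'],(v-s['cy'])/s['fy'],1.])
    R=np.array(s['R']);t=np.array(s['t'])
    if z is None:
        p=s['z_map'][int(v)-r:int(v)+r+1,int(u)-r:int(u)+r+1];p=p[p>0]
        return R.T@(ray*np.median(p)-t)
    d=R.T@ray;c=-R.T@t
    return c+d*(z-c[2])/d[2]
E
python3 - <<'E'
from h import *
for n in ('scene','top'): 
    s=snap(n,n+'.png'); print(n,s['fx'],s['cx'],-np.array(s['R']).T@s['t'], np.array(s['R']).tolist())
print(robot.get_obs())
E
```

```text
pics
scene 439.33602123654106 329.01156267708063 [ 1.04802985 -0.73163294  0.9042826 ] [[0.8131685848593943, 0.5820182729413274, 0.0034033160542111473], [0.35992667226989267, -0.49826023485218646, -0.7887899143331929], [-0.45739440659729497, 0.6426441226117602, -0.6146534702465039]]
top 473.3325137783769 317.44246822966755 [0.3782445  0.01420274 1.48915422] [[-0.017599510443496516, -0.9998431936748244, -0.0019609421911293726], [-0.9935055931661992, 0.01770839255224329, -0.11239683794793423], [0.11241393854690701, -2.9922288518043623e-05, -0.9936614642447542]]
{'time': 0.1, 'joint_positions': array([-1.40008841e+00,  8.78460969e-02,  1.37207375e+00, -3.59184378e-06,
        1.68358271e+00, -1.03123840e-01]), 'qvel': array([ 5.66435034e-04, -2.34361111e-05, -3.76950040e-03, -5.98080939e-05,
       -1.34080546e-03,  5.23443661e-04]), 'joint_torque': array([ 1.74643512e-03, -3.41253483e+01, -3.03300440e+01,  7.18823075e-02,
        3.04228754e-02, -9.41701774e-05]), 'tool_pos': array([ 0.1486211 , -0.52897464,  0.1718553 ]), 'ee_rot': array([-3.13969253e+00, -1.93056452e-04,  2.73831173e-01]), 'wrist_force': array([ 0.19985459, -0.09424146, -0.75351739]), 'wrist_torque': array([-0.00604293, -0.02764875, -0.00439454]), 'finger_force': 0.0, 'width': 0.0942050268369344}
```

View pics/top.png

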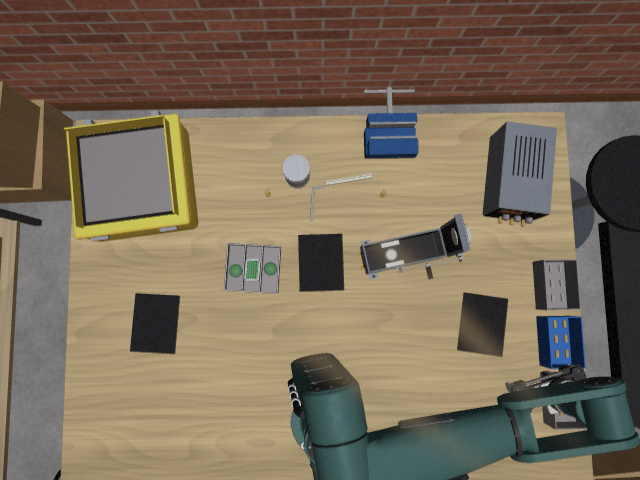

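View pics/scene.png

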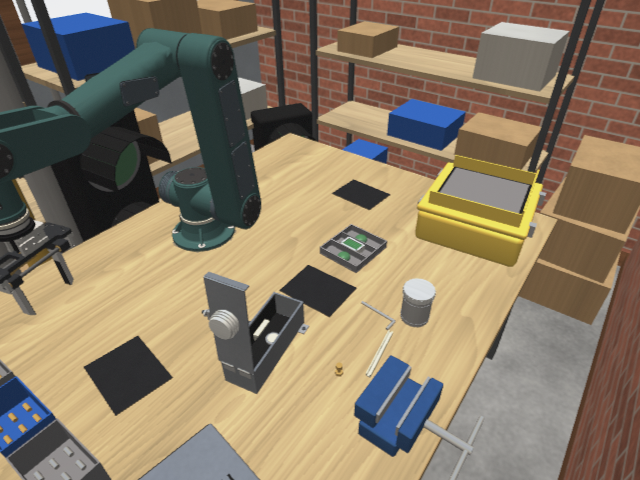

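Top view: the only rectangular lens is in the middle tray compartment (252,269), with round lenses at (236,271) and (270,268). Mat candidates are at (155,323), (321,262) and (483,324). The box runs from (363,258) to (445,245), and its open lid is at (458,236). I'll work out the distances and check a close crop.

```bash
python3 - <<'E'
from h import *
s=load('top')
for u,v in ((155,323),(321,262),(483,324)):
    p=world(s,u,v,.003); print('mat',p,np.hypot(*p[:2]))
c=s['color'][215:305,215:480,::-1]
cv2.imwrite('pics/crop1.png',cv2.resize(c,None,fx=3,fy=3,interpolation=cv2.INTER_CUBIC))
E
```

```text
mat [0.3033948  0.52241994 0.003     ] 0.6041282969297027
mat [0.48376714 0.00407009 0.003     ] 0.48378425719598395
mat [ 0.28255674 -0.49403898  0.003     ] 0.5691333945897067
```

View pics/crop1.png

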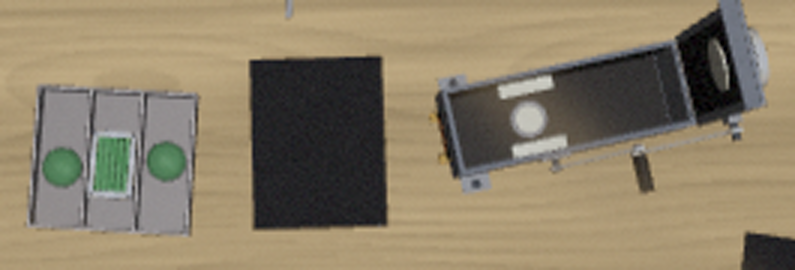

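The crop shows the rectangular lens with ribbed glass and an aluminium frame, corners at crop (95,132) (135,134) (129,198) (90,197). The middle mat (crop 318,142) is the nearest at 0.484 m. The box's left end is at crop (440,95)–(461,178), and the knob is at crop (637,150)–(648,190).

```bash
python3 - <<'E'
from h import *
s=load('top')
cr=lambda u,v,z: world(s,215+(u+.5)/3-.5,215+(v+.5)/3-.5,z)
np.set_printoptions(precision=4,suppress=True)
L=np.array([cr(*p,.026) for p in ((95,132),(135,134),(129,198),(90,197))]);print('lens',L.mean(0),L[:,:2])
T=np.array([cr(*p,.028) for p in ((38,86),(199,95),(190,236),(28,226))]);print('tray',T.mean(0), T[:,:2])
M=np.array([cr(*p,.003) for p in ((250,60),(381,57),(387,225),(254,229))]);print('mat',M.mean(0),M[:,:2])
B=np.array([cr(*p,.08) for p in ((440,95),(461,178),(675,40),(696,122))]);print('box',B)
C=np.array([cr(*p,.038) for p in ((500,92),(551,81),(515,151),(565,141))]);print('ledge',C.mean(0),C)
# box from depth cloud
uu,vv=np.meshgrid(np.arange(350,480),np.arange(215,290))
R,t=s['R'],s['t'];zz=s['z_map'][215:290,350:480].ravel()
P=np.c_[(uu.ravel()-s['cx'])/s['fx']*zz,(vv.ravel()-s['cy'])/s['fy']*zz,zz]
P=(P-t)@R
m=(P[:,2]>.072)&(P[:,2]<.09)
print(m.sum(),cv2.minAreaRect(P[m,:2].astype(np.float32)*1000))
print('knob',world(s,215+637/3,215+152/3),world(s,215+647/3,215+187/3),world(s,215+642/3,215+170/3))
E
```

```text
lens [0.462  0.2177 0.026 ] [[0.4966 0.2354]
 [0.4938 0.1941]
 [0.428  0.2005]
 [0.4297 0.2406]]
tray [0.4668 0.2159 0.028 ] [[0.5452 0.2941]
 [0.5329 0.1275]
 [0.388  0.138 ]
 [0.4011 0.3038]]
mat [0.4836 0.0051 0.003 ] [[ 0.5717  0.0753]
 [ 0.5724 -0.063 ]
 [ 0.3959 -0.0651]
 [ 0.3942  0.0734]]
box [[ 0.5231 -0.117   0.08  ]
 [ 0.4401 -0.1354  0.08  ]
 [ 0.5743 -0.3538  0.08  ]
 [ 0.4916 -0.3708  0.08  ]]
ledge [ 0.5039 -0.2153  0.038 ] [[ 0.5294 -0.1826  0.038 ]
 [ 0.5399 -0.2354  0.038 ]
 [ 0.4685 -0.1959  0.038 ]
 [ 0.4778 -0.2474  0.038 ]]
461 ((501.89794921875, -243.35174560546875), (101.86042785644531, 245.45452880859375), 11.584293365478516)
knob [ 0.4579 -0.2967  0.1454] [ 0.4247 -0.3052  0.1433] [ 0.4409 -0.3012  0.1433]
```

```bash
cat >> h.py <<'E'
def to(x,y,z,yaw):
    """remaining motion in current tool axes: shift (mm) and yaw turn (deg about tool z) + tilt"""
    from scipy.spatial.transform import Rotation as Ro
    o=robot.get_obs();Rt=Ro.from_euler('xyz',o['ee_rot']);g=Ro.from_euler('xyz',[180,0,yaw],degrees=True)
    print('t',o['time'],'pos',np.round(o['tool_pos'],4),'rpy',np.round(np.degrees(o['ee_rot']),2),'F',np.round(o['wrist_force'],1),'w',round(o['width'],4),'ff',round(o['finger_force'],1))
    print('shift mm now',np.round(1e3*Rt.inv().apply(np.array([x,y,z])-o['tool_pos']),1),'at goal axes',np.round(1e3*g.inv().apply(np.array([x,y,z])-o['tool_pos']),1),'turn',np.round(np.degrees((Rt.inv()*g).as_rotvec()),2))
E
python3 -m crank '[[0,[0,0,-0.004],[0,0,-7.8]],[0,[0,0,-0.004],[0,0,-7.8]],[0,[0,0,-0.004],[0,0,-7.8]],[0,[0,0,-0.004],[0,0,-7.8]],[0,[0,0,-0.004],[0,0,-7.8]],[0,[0,0,-0.004],[0,0,-7.8]],[0,[0,0,-0.004],[0,0,-7.8]],[0,[0,0,-0.004],[0,0,-7.8]]]'
python3 -m crank '[[0,[0,0,0],[0,0,-7.8]],[0,[0.045,0.015,0],[0,0,0]],[0,[0.045,0.015,0],[0,0,0]],[0,[0.045,0.015,0],[0,0,0]],[0,[0.045,0.015,0],[0,0,0]],[0,[0.045,0.015,0],[0,0,0]],[0,[0.045,0.015,0],[0,0,0]],[0,[0.045,0.015,0],[0,0,0]]]'
python3 -c "from h import *;to(.462,.2177,.2,86)"
```

```text
time: 0.9
tool_pos: [0.1487, -0.5292, 0.2044]
ee_rot: [-3.141, -0.001, 1.368]
wrist_force: [-0.5, 0.2, -0.2]
width: 0.0939
finger_force: 0.0
time: 1.7
tool_pos: [0.2761, -0.2209, 0.2045]
ee_rot: [3.142, -0.0, 1.498]
wrist_force: [0.4, -0.4, 0.1]
width: 0.0941
finger_force: 0.0
t 1.7 pos [ 0.2761 -0.2209  0.2045] rpy [ 1.800e+02 -1.000e-02  8.583e+01] F [ 0.4 -0.4  0.1] w 0.0941 ff 0.0
shift mm now [451.  153.5   4.6] at goal axes [450.5 154.9   4.5] turn [ 0.   -0.01 -0.17]
```

```bash

python3 -m crank '[[0,[0.045,0.015,0],[0,0,0]],[0,[0.045,0.015,0],[0,0,0]],[0,[0.045,0.015,0],[0,0,0]],[0,[0.045,0.015,0],[0,0,0]],[0,[0.045,0.015,0],[0,0,0]],[0,[0.045,0.015,0],[0,0,0]],[0,[0.045,0.015,0],[0,0,0]],[0,[0.045,0.015,0],[0,0,0]]]' >/dev/null
python3 -m crank '[[0,[0.045,0.015,0],[0,0,0]],[0,[0.045,0.018,0],[0,0,0]],[0,[0,0,0],[0,0,0]],[0,[0,0,0],[0,0,0]]]'
python3 - <<'E'
from h import *
to(.462,.2177,.2,86)
s=snap('wrist','w1.png'); print(s['fx'],s['cx'],s['cy'])
E
```

```text
time: 2.9
tool_pos: [0.4604, 0.2154, 0.2035]
ee_rot: [-3.139, 0.002, 1.501]
wrist_force: [-0.1, -0.9, 0.5]
width: 0.0938
finger_force: 0.0
t 2.9 pos [0.4604 0.2154 0.2035] rpy [-1.7984e+02  1.0000e-01  8.6000e+01] F [-0.1 -0.9  0.5] w 0.0938 ff 0.0
shift mm now [2.5 1.5 3.5] at goal axes [2.4 1.5 3.5] turn [-0.16  0.1  -0.  ]
363.0772107050278 318.2441104508916 232.8441499694619
```

View pics/w1.png

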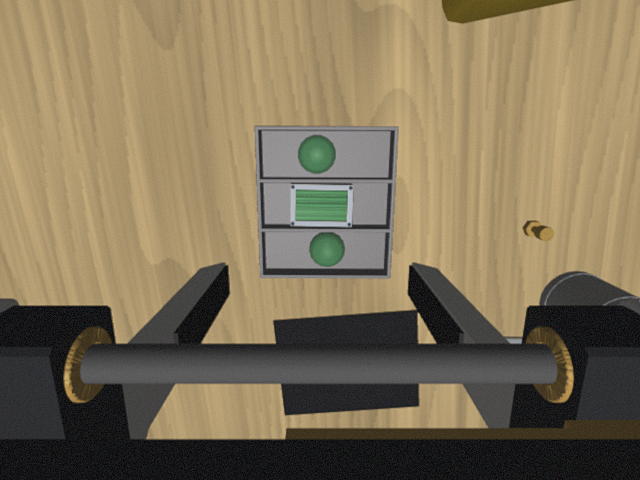

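The wrist view shows the lens at (321,206), corners (291,184) (352,185) (351,227) (290,226). It lies in the tray between the round lenses at (317,154) and (327,249).

```bash
python3 - <<'E'
from h import *
s=load('wrist');np.set_printoptions(precision=4,suppress=True)
L=np.array([world(s,*p,.026)[:2] for p in ((291,184),(352,185),(351,227),(290,226))]);print(L.mean(0),L)
T=np.array([world(s,*p,.028)[:2] for p in ((256,127),(397,127),(391,276),(261,276))]);print(T)
for a,b in ((0,1),(3,2)): d=L[b]-L[a];print(np.degrees(np.arctan2(d[1],d[0])))
c=L.mean(0);to(c[0],c[1],.006,86)
E
```

```text
[0.4638 0.2186] [[0.4335 0.2443]
 [0.4983 0.2387]
 [0.495  0.1928]
 [0.4284 0.1986]]
[[0.4031 0.3048]
 [0.5468 0.2948]
 [0.5372 0.1334]
 [0.3907 0.1436]]
-4.934785283724506
-4.949380363014672
t 2.95 pos [0.4604 0.2145 0.2042] rpy [-179.91    0.08   85.9 ] F [ 0.1 -0.4 -0.1] w 0.0939 ff 0.0
shift mm now [  4.6   3.4 198.2] at goal axes [  4.3   3.1 198.2] turn [-0.09  0.08 -0.1 ]
```

```bash

python3 -m crank '[[0,[0.004,0.003,0.03],[0,0,0.5]],[0,[0,0,0.04],[0,0,0]],[0,[0,0,0.04],[0,0,0]],[0,[0,0,0.04],[0,0,0]],[0,[0,0,0.02],[0,0,0]],[0,[0,0,0.015],[0,0,0]],[0,[0,0,0],[0,0,0]]]'
python3 - <<'E'
from h import *
to(.4635,.218,.006,85.5)
E
```

```text
time: 3.65
tool_pos: [0.4619, 0.2163, 0.0179]
ee_rot: [-3.137, 0.002, 1.488]
wrist_force: [0.6, 0.0, -0.7]
width: 0.0937
finger_force: 0.0
t 3.65 pos [0.4619 0.2163 0.0179] rpy [-1.7976e+02  1.3000e-01  8.5250e+01] F [ 0.6  0.  -0.7] w 0.0937 ff 0.0
shift mm now [ 1.8  1.5 11.9] at goal axes [ 1.8  1.4 11.9] turn [-0.24  0.13 -0.25]
```

```bash

python3 -m crank '[[0,[0.001,0.001,0.006],[0,0,0]],[0,[0,0,0.006],[0,0,0]],[0,[0,0,0],[0,0,0]],[0.5,[0,0,0],[0,0,0]],[0.5,[0,0,0],[0,0,0]],[0.5,[0,0,0],[0,0,0]],[0.5,[0,0,0],[0,0,0]]]'
python3 -m crank '[[0.5,[0,0,0],[0,0,0]],[0.5,[0,0,0],[0,0,0]],[0.5,[0,0,-0.01],[0,0,0]],[0.5,[0,0,-0.02],[0,0,0]],[0.5,[0,0,-0.03],[0,0,0]],[0.5,[0,0,-0.04],[0,0,0]]]'
python3 - <<'E'
from h import *
to(.484,.005,.1,102)
snap('wrist','w2.png')
E
```

```text
time: 4.35
tool_pos: [0.4654, 0.2198, 0.0081]
ee_rot: [3.141, -0.0, 1.49]
wrist_force: [-0.2, -0.1, -0.3]
width: 0.0655
finger_force: 0.0
time: 4.95
tool_pos: [0.4639, 0.2192, 0.1077]
ee_rot: [-3.138, 0.002, 1.49]
wrist_force: [0.1, 0.0, 0.2]
width: 0.0468
finger_force: 0.0
t 4.95 pos [0.4639 0.2192 0.1077] rpy [-1.798e+02  9.000e-02  8.538e+01] F [0.1 0.  0.2] w 0.0468 ff 0.0
shift mm now [-211.8   37.3    7.9] at goal axes [-213.7  -24.9    7.7] turn [ -0.21   0.06 -16.62]
```

View pics/w2.png

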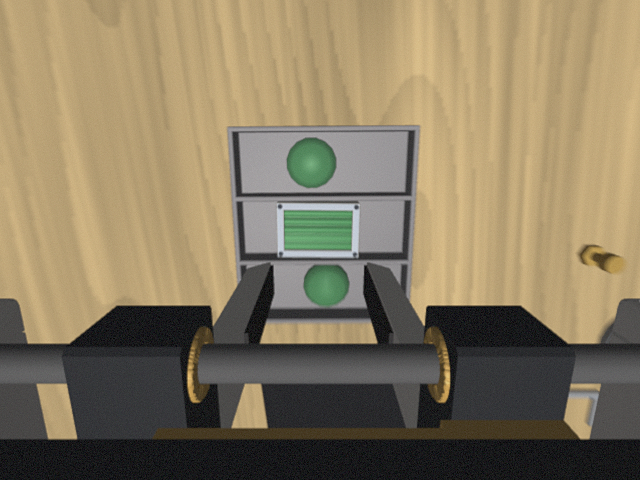

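The lens wasn't gripped. It's still in the tray at (318,230) and undisturbed. I'll check where the TCP and lens lie in this picture.

```bash
python3 - <<'E'
from h import *
s=load('wrist');np.set_printoptions(precision=4,suppress=True)
o=robot.get_obs();R,t=s['R'],s['t']
def pr(X): p=R@X+t; return p[0]/p[2]*s['fx']+s['cx'],p[1]/p[2]*s['fy']+s['cy'],p[2]
print('tcp',o['tool_pos'],pr(o['tool_pos']),'under',pr(np.array([*o['tool_pos'][:2],.026])))
L=np.array([world(s,*p,.026)[:2] for p in ((278,202),(359,203),(360,257),(277,257))]);print(L.mean(0),L)
print('lens by depth',world(s,318,230),world(s,318,204), 'tray floor',world(s,260,230),'fingertip',world(s,262,268),world(s,376,268))
print('cam',-R.T@t,R)
E
```

```text
tcp [0.4689 0.221  0.1172] (np.float64(325.64882098754356), np.float64(262.34975483133843), np.float64(0.21157777902914923)) under (np.float64(323.74143857494033), np.float64(226.99708653911273), np.float64(0.30002789300264676))
[0.4644 0.2186] [[0.4335 0.2448]
 [0.499  0.2387]
 [0.4974 0.1927]
 [0.4276 0.1983]]
lens by depth [0.4639 0.2182 0.0235] [0.4657 0.2404 0.0249] tray floor [0.4118 0.2175 0.003 ] fingertip [0.4377 0.2314 0.1491] [0.4937 0.2268 0.1488]
cam [0.4706 0.2889 0.3183] [[ 0.9967 -0.0805 -0.0025]
 [-0.0775 -0.9673  0.2416]
 [-0.0219 -0.2407 -0.9704]]
```

```bash
python3 - <<'E'
from h import *
s=snap('wrist');np.set_printoptions(precision=4,suppress=True)
from scipy.spatial.transform import Rotation as Ro
o=robot.get_obs();R,t=s['R'],s['t']
Rt=Ro.from_euler('xyz',o['ee_rot'])
print(o['time'],o['tool_pos'],o['width'])
for v in (255,258,261,264,267,270,275,280,290,300,310):
  for u in (255,262,268,368,375):
    p=Rt.inv().apply(world(s,u,v,r=0)-o['tool_pos'])*1e3
    if abs(p[2])<60:print(v,u,p)
for i in range(3):
    print(robot.get_obs()['tool_pos'])
E
sleep 0; ls -la .; cat README* 2>/dev/null
```

```text
5.05 [0.4694 0.2212 0.1154] 0.04699729396809394
264 262 [  9.8584 -28.5118 -37.106 ]
264 268 [  9.6836 -25.5374 -36.5934]
264 368 [  9.9603  25.3101 -37.4113]
264 375 [  9.8731  28.9029 -37.1557]
267 255 [  9.5329 -31.4627 -40.7702]
267 262 [  9.9696 -27.7683 -42.0183]
267 268 [  9.9367 -24.8121 -41.9246]
267 368 [  8.8905  25.142  -38.941 ]
267 375 [  9.8577  28.2139 -41.7046]
270 255 [  9.449  -30.7609 -44.9383]
270 262 [  9.6426 -27.2598 -45.4776]
270 268 [  8.378  -24.8597 -41.9575]
270 368 [  8.497   24.7095 -42.2937]
270 375 [  9.5284  27.7017 -45.1654]
275 255 [  9.6976 -29.4703 -52.5031]
275 262 [  9.7377 -26.1827 -52.6104]
275 268 [  7.8247 -24.1322 -47.5047]
275 368 [  7.9709  23.9819 -47.8995]
275 375 [  9.5702  26.6386 -52.1683]
280 255 [ 10.0997 -28.2007 -59.9054]
280 262 [  9.9098 -25.1515 -59.4189]
280 268 [  7.5436 -23.3548 -53.3553]
280 368 [  5.9642  23.8603 -49.3114]
280 375 [  9.6168  25.651  -58.6723]
290 268 [  3.2688 -23.2667 -55.0719]
290 368 [  1.6738  23.7381 -51.2921]
300 268 [ -1.6917 -23.4159 -55.193 ]
300 368 [ -2.933   23.7346 -52.4584]
310 268 [ -5.8684 -23.3042 -57.06  ]
310 368 [ -7.2294  23.6363 -54.2607]
[0.4694 0.2212 0.1154]
[0.4694 0.2212 0.1154]
[0.4694 0.2212 0.1154]
total 16
drwxr-xr-x  3 agent agent 4096 Dec  2 05:29 .
drwxr-xr-x 23 root  root  4096 Dec  2 05:28 ..
-rw-r--r--  1 agent agent 1352 Dec  2 05:30 h.py
drwxr-xr-x  2 agent agent 4096 Dec  2 05:31 pics
```

The depth map puts the fingertips about 34 mm behind the reported TCP, so I'll cross-check with the scene camera.

```bash
python3 - <<'E'
from h import *
np.set_printoptions(precision=4,suppress=True)
from scipy.spatial.transform import Rotation as Ro
s0=load('scene')
def pr(s,X): p=s['R']@X+s['t']; return np.round([p[0]/p[2]*s['fx']+s['cx'],p[1]/p[2]*s['fy']+s['cy'],p[2]],3)
a=np.array([.1486,-.529,.1719]);Rt=Ro.from_euler('xyz',[-3.1397,0,.2738])
for dz in (0,-.034):
  print('start',dz,[pr(s0,a+Rt.apply([0,y,dz])) for y in (-.047,.047)])
s=snap('scene');o=robot.get_obs();Rt=Ro.from_euler('xyz',o['ee_rot'])
for dz in (0,-.034):
  print('now',dz,[pr(s,o['tool_pos']+Rt.apply([0,y,dz])) for y in (-.0235,.0235)])
a=cv2.resize(s0['color'][200:330,0:130,::-1],None,fx=3,fy=3)
b=cv2.resize(s['color'][120:250,290:420,::-1],None,fx=3,fy=3)
cv2.imwrite('pics/fing.png',np.hstack([a,b]))
E
```

```text
start 0 [array([ 72.268, 294.232,   1.027]), array([ 38.881, 323.119,   0.957])]
start -0.034 [array([ 66.962, 283.654,   1.006]), array([ 32.433, 312.399,   0.936])]
now 0 [array([348.746, 218.72 ,   1.376]), array([360.763, 224.329,   1.352])]
now -0.034 [array([348.996, 209.676,   1.355]), array([361.205, 215.209,   1.331])]
```

View pics/fing.png

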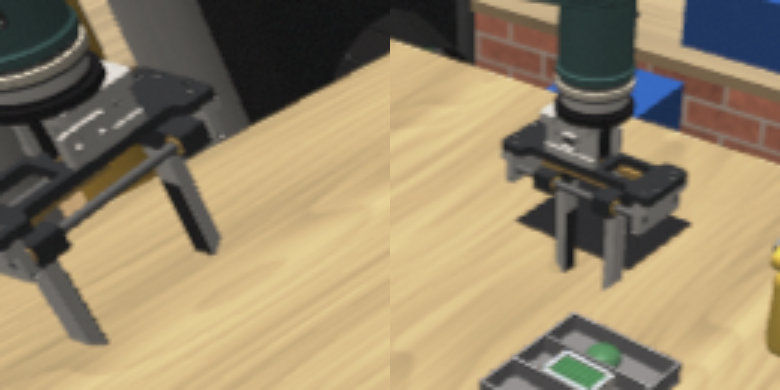

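Tips in the crops are at scene (33,314) and (71,284) at the start, and (349,209) and (363,215) now. Both match fingertips about 34 mm short of the reported TCP, so I'll allow for that. Reopening, centring and descending lower.

```bash

python3 -m crank '[[0,[0,0,0],[0,0,0]],[0,[0,0,0],[0,0,0]],[0,[0,0,0],[0,0,0]],[0,[0,0,0],[0,0,0]],[0,[0,0,0],[0,0,0]],[0,[0,0,0],[0,0,0]]]'
python3 -c "from h import *;to(.464,.2186,-.024,85.5)"
```

```text
time: 5.7
tool_pos: [0.4651, 0.2196, 0.1075]
ee_rot: [-3.141, 0.0, 1.49]
wrist_force: [0.1, 0.4, -0.6]
width: 0.0915
finger_force: 0.0
t 5.7 pos [0.4651 0.2196 0.1075] rpy [-1.7997e+02  2.0000e-02  8.5390e+01] F [ 0.1  0.4 -0.6] w 0.0915 ff 0.0
shift mm now [ -1.   -0.9 131.5] at goal axes [ -1.1  -1.  131.5] turn [-0.03  0.02 -0.11]
```

```bash

python3 -m crank '[[0,[-0.001,-0.001,0.02],[0,0,0]],[0,[0,0,0.03],[0,0,0]],[0,[0,0,0.03],[0,0,0]],[0,[0,0,0.02],[0,0,0]],[0,[0,0,0.01],[0,0,0]],[0,[0,0,0],[0,0,0]],[0,[0,0,0],[0,0,0]],[0,[0,0,0],[0,0,0]]]'
cat >> h.py <<'E'
def tips(s):
    """finger cloud: most distal point per finger in tool frame (mm)"""
    from scipy.spatial.transform import Rotation as Ro
    o=robot.get_obs();Rt=Ro.from_euler('xyz',o['ee_rot']);w=o['width']*500
    u,v=np.meshgrid(np.arange(640),np.arange(480));z=s['z_map']
    P=np.stack([(u-s['cx'])/s['fx']*z,(v-s['cy'])/s['fy']*z,z],-1).reshape(-1,3)[z.ravel()>0]
    Q=1e3*Rt.inv().apply((P-s['t'])@s['R']-o['tool_pos'])
    for sg in (-1,1):
        y=sg*Q[:,1];m=(y>w-3)&(y<w+16)&(abs(Q[:,0])<13)&(Q[:,2]<-5)&(Q[:,2]>-80)
        q=np.sort(Q[m,2])[::-1];print('tip',sg,m.sum(),np.round(q[[0,5,20,60]],1))
E
python3 - <<'E'
from h import *
to(.464,.2186,-.024,85.5)
s=snap('wrist','w3.png');tips(s)
E
```

```text
time: 6.5
tool_pos: [0.4655, 0.2192, -0.0005]
ee_rot: [3.139, -0.001, 1.49]
wrist_force: [0.5, 0.2, 0.3]
width: 0.0939
finger_force: 0.0
t 6.5 pos [ 0.4655  0.2192 -0.0005] rpy [ 1.7983e+02 -7.0000e-02  8.5390e+01] F [0.5 0.2 0.3] w 0.0939 ff 0.0
shift mm now [-0.8 -1.6 23.5] at goal axes [-0.7 -1.5 23.5] turn [ 0.17 -0.07 -0.11]
tip -1 2185 [ -5.  -31.  -32.3 -34.1]
tip 1 2169 [ -5.  -31.4 -32.3 -34.1]
```

```bash

python3 -m crank '[[0,[-0.001,-0.001,0.01],[0,0,0]],[0,[0,0,0.007],[0,0,0]],[0,[0,0,0.004],[0,0,0]],[0.5,[0,0,0],[0,0,0]],[0.5,[0,0,0],[0,0,0]],[0.5,[0,0,0],[0,0,0]],[0.5,[0,0,0],[0,0,0]],[0.5,[0,0,0],[0,0,0]]]'
python3 -m crank '[[0.5,[0,0,0],[0,0,0]],[0.5,[0,0,0],[0,0,0]]]'
```

```text
time: 7.35
tool_pos: [0.4634, 0.218, -0.0229]
ee_rot: [3.141, -0.0, 1.49]
wrist_force: [-0.7, -1.2, 0.0]
width: 0.0679
finger_force: 30.0
time: 7.55
tool_pos: [0.4634, 0.2179, -0.0229]
ee_rot: [3.141, -0.0, 1.49]
wrist_force: [-0.0, -0.1, 1.1]
width: 0.068
finger_force: 30.0
```

```bash

python3 -m crank '[[0.5,[0,0,-0.01],[0,0,0]],[0.5,[0,0,-0.02],[0,0,0]],[0.5,[0,0,-0.03],[0,0,0]],[0.5,[0,0,-0.02],[0,0,-5.5]],[0.5,[0,0,-0.01],[0,0,-5.5]],[0.5,[0,0,0],[0,0,-5.6]],[0.5,[-0.02,-0.002,0],[0,0,0]],[0.5,[-0.03,-0.003,0],[0,0,0]]]'
python3 -m crank '[[0.5,[-0.036,-0.004,0],[0,0,0]],[0.5,[-0.036,-0.004,0],[0,0,0]],[0.5,[-0.036,-0.004,0],[0,0,0]],[0.5,[-0.03,-0.004,0],[0,0,0]],[0.5,[-0.02,-0.003,0],[0,0,0]],[0.5,[-0.005,0,0],[0,0,0]],[0.5,[0,0,0],[0,0,0]],[0.5,[0,0,0],[0,0,0]]]'
python3 -c "from h import *;to(.484,.005,-.023,102)"
```

```text
time: 8.35
tool_pos: [0.4683, 0.1684, 0.0673]
ee_rot: [3.141, -0.0, 1.783]
wrist_force: [0.5, -0.3, -1.3]
width: 0.0679
finger_force: 30.0
time: 9.15
tool_pos: [0.4837, 0.0054, 0.0669]
ee_rot: [-3.142, -0.001, 1.781]
wrist_force: [-0.5, 0.2, -2.1]
width: 0.0681
finger_force: 30.0
t 9.15 pos [0.4837 0.0054 0.0669] rpy [-1.8000e+02 -4.0000e-02  1.0202e+02] F [-0.5  0.2 -2.1] w 0.0681 ff 30.0
shift mm now [-0.5  0.2 89.9] at goal axes [-0.5  0.2 89.9] turn [-0.   -0.04  0.02]
```

```bash

python3 -m crank '[[0.5,[0,0,0.02],[0,0,0]],[0.5,[0,0,0.025],[0,0,0]],[0.5,[0,0,0.02],[0,0,0]],[0.5,[0,0,0.012],[0,0,0]],[0.5,[0,0,0.006],[0,0,0]],[0.5,[0,0,0.003],[0,0,0]],[0.5,[0,0,0.002],[0,0,0]],[0.5,[0,0,0],[0,0,0]]]'
python3 -m crank '[[0.5,[0,0,0.001],[0,0,0]],[0.5,[0,0,0.001],[0,0,0]],[0.5,[0,0,0],[0,0,0]],[0.5,[0,0,0],[0,0,0]]]'
```

```text
time: 9.95
tool_pos: [0.4845, 0.0045, -0.0205]
ee_rot: [3.14, 0.0, 1.78]
wrist_force: [-0.3, 0.3, -2.1]
width: 0.0674
finger_force: 30.0
time: 10.35
tool_pos: [0.484, 0.0045, -0.023]
ee_rot: [3.141, 0.0, 1.78]
wrist_force: [0.4, -0.0, -0.9]
width: 0.0674
finger_force: 30.0
```

```bash

python3 -m crank '[[0.5,[0,0,0.001],[0,0,0]],[0.5,[0,0,0],[0,0,0]],[0.15,[0,0,0],[0,0,0]],[0,[0,0,0],[0,0,0]],[0,[0,0,0],[0,0,0]],[0,[0,0,0],[0,0,0]],[0,[0,0,0],[0,0,0]],[0,[0,0,-0.01],[0,0,0]]]'
python3 -m crank '[[0,[0,0,-0.03],[0,0,0]],[0,[0,0,-0.03],[0,0,8]],[0,[0,0,-0.02],[0,0,8]],[0,[0,0,-0.01],[0,0,8]],[0,[0,0,0],[0,0,8]],[0,[0,0,0],[0,0,8]],[0,[0,0,0],[0,0,8]],[0,[0,0,0],[0,0,8]]]'
python3 -m crank '[[0,[0,0,0],[0,0,8]],[0,[0,0,0],[0,0,8]],[0,[0,0,0],[0,0,8]],[0,[0,0,0],[0,0,8]],[0,[0,0,0],[0,0,2]],[0,[0,0,0],[0,0,0]],[0,[0,0,0],[0,0,0]]]'
python3 - <<'E'
from h import *
to(.484,.0045,-.023,12)
s=snap('wrist','w4.png');tips(s)
z=s['z_map']
# lens frame corners by brightness/blob: bright pixels on the black mat
c=cv2.cvtColor(s['color'],cv2.COLOR_RGB2HSV)
m=((c[...,2]>150)&(c[...,1]<60)).astype(np.uint8)
n,lab,st,ce=cv2.connectedComponentsWithStats(m)
for i in range(1,n):
    if st[i,4]>200:
        pts=np.argwhere(lab==i)[:,::-1]
        W=np.array([world(s,*p,.025)[:2] for p in pts]);r=cv2.minAreaRect((W*1000).astype(np.float32));print(st[i],r)
E
```

```text
time: 11.15
tool_pos: [0.4824, 0.0046, -0.0152]
ee_rot: [-3.138, -0.001, 1.78]
wrist_force: [0.1, 1.2, 0.0]
width: 0.0941
finger_force: 0.0
time: 11.95
tool_pos: [0.4841, 0.0045, 0.0768]
ee_rot: [3.141, -0.001, 0.797]
wrist_force: [-0.4, -0.7, 0.3]
width: 0.0941
finger_force: 0.0
time: 12.65
tool_pos: [0.4841, 0.0045, 0.0764]
ee_rot: [3.141, -0.001, 0.21]
wrist_force: [0.5, 0.5, -0.3]
width: 0.0937
finger_force: 0.0
t 12.65 pos [0.4841 0.0045 0.0764] rpy [ 1.7998e+02 -4.0000e-02  1.2040e+01] F [ 0.5  0.5 -0.3] w 0.0937 ff 0.0
shift mm now [-0.1 -0.1 99.4] at goal axes [-0.1 -0.  99.4] turn [ 0.02 -0.04  0.04]
tip -1 2175 [-30.8 -31.7 -32.5 -34.3]
tip 1 2172 [-31.3 -31.6 -32.4 -34.4]
[311   0  24  49 527] ((627.2830200195312, 32.19974136352539), (7.230992317199707, 29.791934967041016), 85.15778350830078)
[    0    88   156   232 16673] ((465.53497314453125, 189.8779754638672), (106.35930633544922, 147.89825439453125), 85.77580261230469)
[490 186  41  24 734] ((543.755126953125, -124.9048843383789), (16.822702407836914, 27.625761032104492), 11.20590591430664)
[ 286  193   64   88 2106] ((485.25836181640625, 5.575397491455078), (67.19551086425781, 45.911128997802734), 11.692313194274902)
[ 520  232  120  111 3245] ((486.71832275390625, -200.43618774414062), (91.07378387451172, 78.02991485595703), 11.128941535949707)
```

View pics/w4.png

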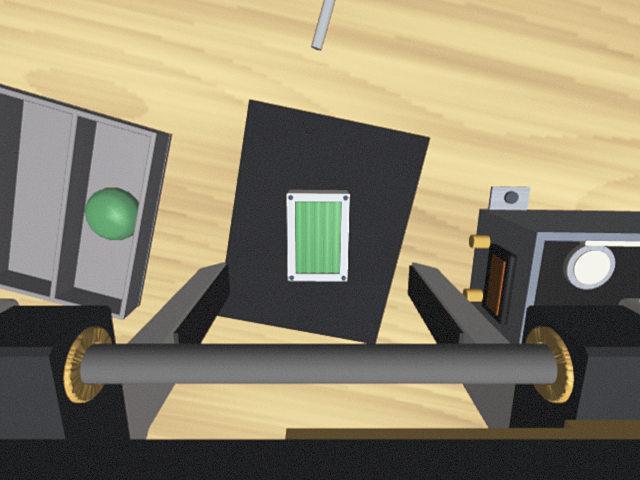

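The lens lies flat on the mat at (318,237), aligned with the tool. Regripping across its width.

```bash

python3 -m crank '[[0,[0.001,0,0.02],[0,0,0]],[0,[0,0,0.03],[0,0,0]],[0,[0,0,0.025],[0,0,0]],[0,[0,0,0.015],[0,0,0]],[0,[0,0,0.008],[0,0,0]],[0,[0,0,0],[0,0,0]],[0.8,[0,0,0],[0,0,0]],[0.8,[0,0,0],[0,0,0]]]'
python3 -m crank '[[0.8,[0,0,0],[0,0,0]],[0.8,[0,0,0],[0,0,0]],[0.8,[0,0,0],[0,0,0]],[0.8,[0,0,0],[0,0,0]],[0.8,[0,0,0],[0,0,0]],[0.8,[0,0,0],[0,0,0]],[0.8,[0,0,0],[0,0,0]]]'
```

```text
time: 13.5
tool_pos: [0.4861, 0.0046, -0.0208]
ee_rot: [3.141, -0.002, 0.209]
wrist_force: [0.4, -1.4, -0.0]
width: 0.0815
finger_force: 0.0
time: 14.2
tool_pos: [0.4849, 0.0048, -0.022]
ee_rot: [-3.142, -0.0, 0.209]
wrist_force: [-0.7, 0.1, 1.6]
width: 0.0457
finger_force: 30.0
```

```bash

python3 -m crank '[[0.8,[0,0,-0.01],[0,0,0]],[0.8,[0,0,-0.02],[0,0,0]],[0.8,[0,0,-0.03],[0,0,0]],[0.8,[0,0,-0.03],[0,0,0]],[0.8,[0,0,-0.02],[0,0,0]],[0.8,[0,0.01,-0.01],[0,0,0]],[0.8,[-0.005,0.025,0],[0,0,0]],[0.8,[-0.005,0.03,0],[0,0,0]]]'
python3 -m crank '[[0.8,[-0.005,0.03,0],[0,0,0]],[0.8,[-0.005,0.02,0],[0,0,0]],[0.8,[0,0.008,0],[0,0,0]],[0.8,[0,0,0],[0,0,0]],[0.8,[0,0,0],[0,0,0]],[0.8,[0,0,0],[0,0,0]]]'
python3 - <<'E'
from h import *
to(.503,-.215,.1,12)
s=snap('wrist','w5.png')
E
```

```text
time: 15.0
tool_pos: [0.4884, -0.0616, 0.0979]
ee_rot: [3.141, 0.0, 0.211]
wrist_force: [0.7, -0.4, -2.1]
width: 0.0454
finger_force: 30.0
time: 15.6
tool_pos: [0.4908, -0.1188, 0.0977]
ee_rot: [-3.141, 0.0, 0.21]
wrist_force: [0.8, 0.1, -1.2]
width: 0.0459
finger_force: 30.0
t 15.6 pos [ 0.4908 -0.1188  0.0977] rpy [-1.7997e+02  2.0000e-02  1.2060e+01] F [ 0.8  0.1 -1.2] w 0.0459 ff 30.0
shift mm now [-8.1 96.7 -2.4] at goal axes [-8.  96.7 -2.3] turn [-0.03  0.02  0.06]
```

View pics/w5.png

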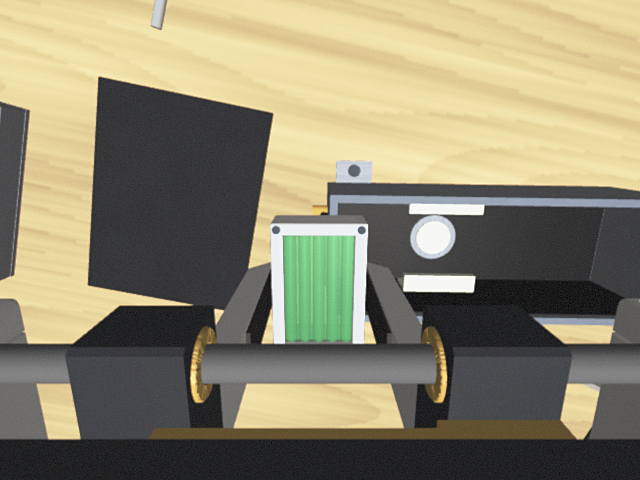

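The lens is held at (320,280). The ledges in the box are the far one at (409–484, 205–214) and the near one at (403–475, 275–292), with the light cell at (433,237).

```bash
python3 - <<'E'
from h import *
s=load('wrist');np.set_printoptions(precision=4,suppress=True)
f=np.array([world(s,*p,.038) for p in ((410,214.5),(484,214.5))]);n=np.array([world(s,*p,.038) for p in ((404,274.5),(474,274.5))]);w=np.array([world(s,*p,.038) for p in ((403,291.5),(475,292))])
print(f,n,w);c=(f.mean(0)+n.mean(0))/2;print('cell',c)
for a in (f,n,w): d=a[1]-a[0];print(np.degrees(np.arctan2(d[1],d[0]))+90, np.linalg.norm(d))
print('gap',np.linalg.norm(f.mean(0)-n.mean(0)))
r=np.array([world(s,*p,.08) for p in ((338,208),(640,203))]);d=r[1]-r[0];print('rim',r,np.degrees(np.arctan2(d[1],d[0]))+90)
L=np.array([world(s,*p,.148) for p in ((271,217),(368,217))]);print('lens front corners(z guess .147)',L,L.mean(0));d=L[1]-L[0];print(np.degrees(np.arctan2(d[1],d[0]))+90)
to(c[0],c[1],.1,12)
E
```

```text
[[ 0.5223 -0.1829  0.038 ]
 [ 0.534  -0.2377  0.038 ]] [[ 0.4748 -0.1912  0.038 ]
 [ 0.4864 -0.2452  0.038 ]] [[ 0.4608 -0.1942  0.038 ]
 [ 0.4724 -0.2506  0.038 ]]
cell [ 0.5044 -0.2143  0.038 ]
12.061279750050176 0.056033063310476194
12.067813668661074 0.05523097029192934
11.64301241458692 0.05753866884939903
gap 0.04822420172276311
rim [[ 0.5225 -0.1247  0.08  ]
 [ 0.5657 -0.3114  0.08  ]] 13.021621171104101
lens front corners(z guess .147) [[ 0.5231 -0.09    0.148 ]
 [ 0.5322 -0.1327  0.148 ]] [ 0.5277 -0.1114  0.148 ]
12.061541462902426
t 15.65 pos [ 0.4908 -0.1188  0.0978] rpy [-179.98    0.01   12.07] F [ 0.4  0.5 -2. ] w 0.0459 ff 30.0
shift mm now [-6.7 96.2 -2.2] at goal axes [-6.6 96.2 -2.2] turn [-0.02  0.01  0.07]
```

```bash

python3 -m crank '[[0.8,[-0.001,0.01,0],[0,0,0]],[0.8,[-0.001,0.02,0],[0,0,0]],[0.8,[-0.002,0.025,0],[0,0,0]],[0.8,[-0.002,0.02,0],[0,0,0]],[0.8,[-0.001,0.014,0],[0,0,0]],[0.8,[0,0.007,0],[0,0,0]],[0.8,[0,0,0],[0,0,0]],[0.8,[0,0,0],[0,0,0]]]'
python3 -m crank '[[0.8,[0,0,0.01],[0,0,0]],[0.8,[0,0,0.02],[0,0,0]],[0.8,[0,0,0.02],[0,0,0]],[0.8,[0,0,0.01],[0,0,0]],[0.8,[0,0,0.005],[0,0,0]],[0.8,[0,0,0],[0,0,0]],[0.8,[0,0,0],[0,0,0]]]'
python3 -c "from h import *;to(.504,-.2143,.013,12);snap('wrist','w6.png')"
```

```text
time: 16.45
tool_pos: [0.5039, -0.2145, 0.0978]
ee_rot: [-3.141, 0.0, 0.21]
wrist_force: [-0.2, -0.2, -1.8]
width: 0.0454
finger_force: 30.0
time: 17.15
tool_pos: [0.5045, -0.2153, 0.0337]
ee_rot: [3.141, -0.001, 0.209]
wrist_force: [-0.0, 0.0, -1.7]
width: 0.0456
finger_force: 30.0
t 17.15 pos [ 0.5045 -0.2153  0.0337] rpy [ 1.7994e+02 -7.0000e-02  1.2000e+01] F [-0.   0.  -1.7] w 0.0456 ff 30.0
shift mm now [-0.3 -1.1 20.7] at goal axes [-0.3 -1.1 20.7] turn [ 0.06 -0.07 -0.  ]
```

View pics/w6.png

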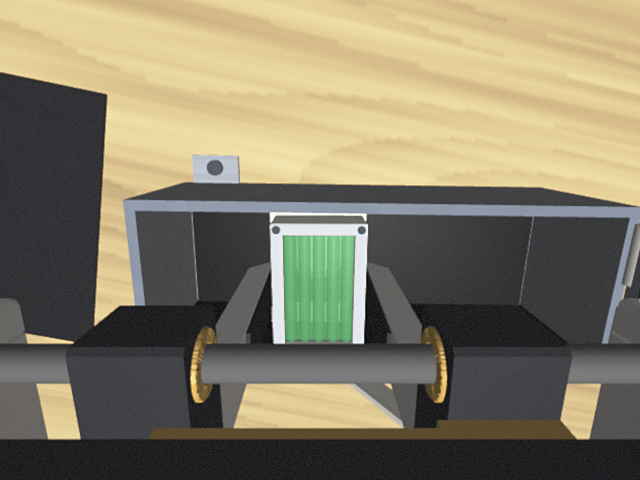

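The lens is inside the box walls at (319,285), centred over the ledge (strip at 271–366, row 214). Lowering gently.

```bash

python3 -m crank '[[0.8,[0,0,0.008],[0,0,0]],[0.8,[0,0,0.006],[0,0,0]],[0.8,[0,0,0.003],[0,0,0]],[0.8,[0,0,0.001],[0,0,0]],[0.8,[0,0,0],[0,0,0]],[0.8,[0,0,0],[0,0,0]]]'
python3 -m crank '[[0.8,[0,0,0.001],[0,0,0]],[0.8,[0,0,0.0005],[0,0,0]],[0.8,[0,0,0],[0,0,0]],[0.8,[0,0,0],[0,0,0]]]'
```

```text
time: 17.8
tool_pos: [0.5041, -0.2152, 0.015]
ee_rot: [3.141, -0.0, 0.209]
wrist_force: [-0.9, -0.6, -1.7]
width: 0.0459
finger_force: 30.0
time: 18.2
tool_pos: [0.5039, -0.2152, 0.0134]
ee_rot: [3.141, -0.0, 0.209]
wrist_force: [1.1, 0.1, -2.0]
width: 0.0458
finger_force: 30.0
```

```bash

python3 -m crank '[[0.8,[0,0,0.001],[0,0,0]],[0.8,[0,0,0],[0,0,0]],[0.8,[0,0,0],[0,0,0]]]'
python3 -m crank '[[0.8,[0,0,0.0005],[0,0,0]],[0.8,[0,0,0],[0,0,0]],[0.8,[0,0,0],[0,0,0]]]'
```

```text
time: 18.5
tool_pos: [0.5041, -0.2152, 0.013]
ee_rot: [3.141, -0.001, 0.209]
wrist_force: [-1.1, 0.9, 2.1]
width: 0.0455
finger_force: 30.0
time: 18.8
tool_pos: [0.5042, -0.2153, 0.0129]
ee_rot: [3.141, -0.001, 0.209]
wrist_force: [-2.4, 1.7, 5.0]
width: 0.0457
finger_force: 30.0
```

The 5 N contact force says the lens is seated on the ledges. Releasing, rising straight up, and checking.

```bash

python3 -m crank '[[0.5,[0,0,0],[0,0,0]],[0.2,[0,0,0],[0,0,0]],[0.2,[0,0,0],[0,0,0]],[0.2,[0,0,0],[0,0,0]],[0.2,[0,0,0],[0,0,0]],[0.2,[0,0,-0.005],[0,0,0]],[0.2,[0,0,-0.02],[0,0,0]],[0.2,[0,0,-0.03],[0,0,0]]]'
python3 -m crank '[[0.2,[0,0,-0.04],[0,0,0]],[0.2,[0,0,-0.05],[0,0,0]],[0.2,[0,0,-0.04],[0,0,0]],[1,[0,0,-0.02],[0,0,0]],[1,[0,0,-0.005],[0,0,0]],[1,[0,0,0],[0,0,0]],[1,[0,0,0],[0,0,0]]]'
python3 - <<'E'
from h import *
to(.504,-.215,.2,12)
s=snap('wrist','w7.png')
c=cv2.cvtColor(s['color'],cv2.COLOR_RGB2HSV)
g=((c[...,0]>45)&(c[...,0]<85)&(c[...,1]>80)).astype(np.uint8)
n,lab,st,ce=cv2.connectedComponentsWithStats(g)
i=1+np.argmax(st[1:,4]);pts=np.argwhere(lab==i)[:,::-1]
W=np.array([world(s,*p,.06)[:2] for p in pts]);print(st[i],cv2.minAreaRect((W*1000).astype(np.float32)))
Z=np.array([world(s,*p) for p in pts[::25]]);A=np.c_[Z[:,:2],np.ones(len(Z))];print('plane',np.linalg.lstsq(A,Z[:,2],rcond=None)[0],Z[:,2].mean())
E
```

```text
time: 19.6
tool_pos: [0.5024, -0.2143, 0.0656]
ee_rot: [-3.138, 0.004, 0.209]
wrist_force: [0.5, 0.5, 0.5]
width: 0.0751
finger_force: 0.0
time: 20.3
tool_pos: [0.5032, -0.2147, 0.2198]
ee_rot: [-3.139, 0.003, 0.209]
wrist_force: [0.3, 0.3, -0.3]
width: 0.0466
finger_force: 0.0
t 20.3 pos [ 0.5032 -0.2147  0.2198] rpy [-1.7987e+02  1.5000e-01  1.1990e+01] F [ 0.3  0.3 -0.3] w 0.0466 ff 0.0
shift mm now [ 0.8  0.5 19.8] at goal axes [ 0.7  0.5 19.8] turn [-0.13  0.15 -0.01]
[ 304  185   32   52 1554] ((504.695556640625, -215.10104370117188), (53.91838836669922, 31.909894943237305), 11.437386512756348)
plane [0.00303869 0.00449376 0.05591086] 0.05647978851097413
```

View pics/w7.png

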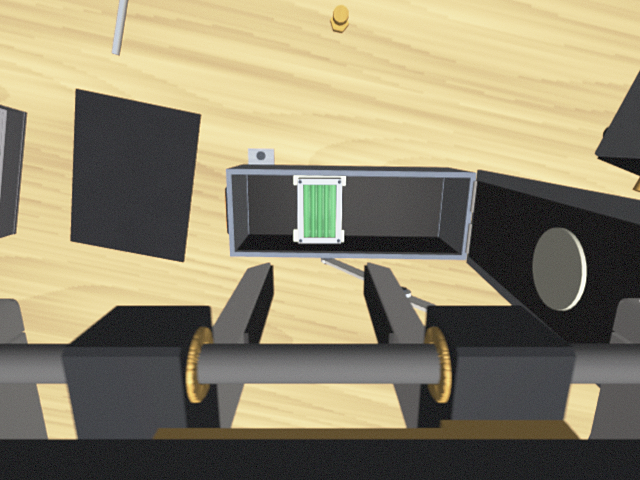

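The lens sits level across both ledges (320,210) with near-zero plane slope. That was the tenth and last picture, so from here I'll use depth numbers. Now tilting the closed gripper to push the knee.

```bash

python3 -m crank '[[1,[0,0,0],[-7.5,0,0]],[1,[0,0,0],[-7.5,0,0]],[1,[0,0,0],[-7.5,0,0]],[1,[0,0,0],[-7.5,0,0]],[1,[0,0,0],[-7.5,0,0]],[1,[0,0,0],[-7.5,0,0]],[1,[0,0,0],[0,0,0]],[1,[0,0,0],[0,0,0]]]'
cat >> h.py <<'E'
from scipy.spatial.transform import Rotation as Ro
a=np.radians(12.0);BX=np.array([np.cos(a),np.sin(a),0]);BY=np.array([-np.sin(a),np.cos(a),0])
B0=np.array([.5107,-.2444,0])
def box(p): d=np.asarray(p)-B0; return np.round(np.stack([d@BX,d@BY,d[...,2]],-1)*1e3,1)
def st(tip=None):
    """state in box axes (mm); tip = wanted real fingertip in box mm -> shift in tool axes mm"""
    o=robot.get_obs();Rt=Ro.from_euler('xyz',o['ee_rot']);T=o['tool_pos']-Rt.apply([0,0,.031])
    ax=Rt.as_matrix();print('t',o['time'],'tip box',box(T),'tool x,y,z in box',[np.round([c@BX,c@BY,c[2]],2).tolist() for c in ax.T],'q',np.round(o['joint_positions'],2),'w',round(o['width'],3))
    print('F box',np.round([o['wrist_force']@BX,o['wrist_force']@BY,o['wrist_force'][2]],1))
    if tip is not None:
        g=B0+(tip[0]*BX+tip[1]*BY+np.array([0,0,tip[2]]))*1e-3
        print('shift tool mm',np.round(1e3*Rt.inv().apply(g-T),1))
def cloud(s):
    u,v=np.meshgrid(np.arange(640),np.arange(480));z=s['z_map'];m=z.ravel()>0
    P=np.stack([(u-s['cx'])/s['fx']*z,(v-s['cy'])/s['fy']*z,z],-1).reshape(-1,3)[m]
    return box((P-s['t'])@s['R'])
E
python3 - <<'E'
from h import *
st((-84,-11,169)); s=snap('wrist');tips(s)
P=cloud(load('top'))
m=(P[:,0]<-55)&(P[:,0]>-105)&(abs(P[:,1]+43)<20)&(P[:,2]>110)&(P[:,2]<170);print('knob',m.sum(),P[m].mean(0),P[m].min(0),P[m].max(0))
E
```

```text
time: 21.15
tool_pos: [0.5035, -0.2144, 0.22]
ee_rot: [2.359, 0.004, 0.211]
wrist_force: [0.0, 0.1, 0.5]
width: 0.0003
finger_force: 0.0
t 21.15 tip box [ -0.8  52.7 241.9] tool x,y,z in box [[1.0, 0.0, -0.0], [0.0, -0.71, 0.71], [-0.0, -0.71, -0.71]] q [-0.01 -0.11  1.7  -0.77  1.41  1.42] w 0.0
F box [0.1 0.1 0.5]
shift tool mm [-83.   -6.6  96.8]
tip -1 1585 [-30.6 -32.  -33.1 -36.2]
tip 1 1067 [-30.6 -32.5 -34.4 -38.4]
knob 90 [-75.58444444 -40.98555556 144.01222222] [-100.2  -62.7  122.3] [-55.5 -24.8 166.7]
```

```bash

python3 -m crank '[[1,[-0.01,-0.001,0],[0,0,0]],[1,[-0.022,-0.002,0.01],[0,0,0]],[1,[-0.025,-0.002,0.025],[0,0,0]],[1,[-0.018,-0.002,0.03],[0,0,0]],[1,[-0.008,0,0.02],[0,0,0]],[1,[0,0,0.01],[0,0,0]],[1,[0,0,0],[0,0,0]],[1,[0,0,0],[0,0,0]]]'
python3 - <<'E'
from h import *
st((-84,-43,137)); s=snap('wrist');P=cloud(s)
m=(P[:,0]<-60)&(P[:,0]>-105)&(abs(P[:,1]+43)<14)&(abs(P[:,2]-137)<14);print('knob',m.sum(),P[m].mean(0) if m.any() else '')
s=snap('top');P=cloud(s)
m=(abs(P[:,0])<30)&(P[:,1]<-60)&(P[:,1]>-170)&(P[:,2]>300);print('lid top',m.sum(),P[m].mean(0) if m.any() else '')
E
```

```text
time: 22.0
tool_pos: [0.4363, -0.2938, 0.1512]
ee_rot: [2.355, -0.002, 0.208]
wrist_force: [0.4, -0.9, 1.1]
width: 0.0005
finger_force: 0.0
t 22.0 tip box [-83.  -10.9 173.1] tool x,y,z in box [[1.0, -0.0, 0.0], [-0.0, -0.71, 0.71], [0.0, -0.71, -0.71]] q [-0.22 -0.24  1.94 -0.77  1.17  1.36] w 0.0
F box [ 0.2 -1.   1.1]
shift tool mm [-1.  -2.9 48.2]
knob 950 [-73.25894737 -38.28536842 140.63010526]
lid top 181 [  -0.37955801 -101.70607735  325.67734807]
```

```bash

python3 -m crank '[[1,[-0.001,-0.003,0.01],[0,0,0]],[1,[0,0,0.015],[0,0,0]],[1,[0,0,0.01],[0,0,0]],[1,[0,0,0.005],[0,0,0]],[1,[0,0,0.005],[0,0,0]],[1,[0,0,0.005],[0,0,0]],[1,[0,0,0.005],[0,0,0]]]'
python3 -m crank '[[1,[0,0,0.005],[0,0,0]],[1,[0,0,0.005],[0,0,0]],[1,[0,0,0],[0,0,0]]]'
python3 - <<'E'
from h import *
st()
P=cloud(snap('wrist'))
m=(P[:,0]<-60)&(P[:,0]>-105)&(abs(P[:,1]+60)<45)&(abs(P[:,2]-125)<30);print('near knob',m.sum(),P[m].mean(0) if m.any() else '')
P=cloud(snap('top'));m=(abs(P[:,0])<30)&(P[:,1]<-50)&(P[:,1]>-170)&(P[:,2]>280);print('lid top',m.sum(),P[m].mean(0) if m.any() else '')
E
```

```text
time: 22.8
tool_pos: [0.4425, -0.3295, 0.1087]
ee_rot: [2.356, -0.0, 0.209]
wrist_force: [-0.8, 1.3, 0.7]
width: 0.0005
finger_force: 0.6
time: 23.1
tool_pos: [0.4437, -0.3367, 0.1012]
ee_rot: [2.356, 0.001, 0.209]
wrist_force: [0.9, -0.0, -0.3]
width: 0.0004
finger_force: 0.0
t 23.1 tip box [-84.7 -54.4 123.1] tool x,y,z in box [[1.0, -0.0, -0.0], [0.0, -0.71, 0.71], [-0.0, -0.71, -0.71]] q [-0.33 -0.15  1.98 -0.8   1.01  1.37] w 0.0
F box [ 0.9 -0.2 -0.3]
near knob 3191 [-70.41924162 -46.70861799 136.52413037]
lid top 181 [ 1.25966851e-01 -8.83513812e+01  3.24241989e+02]
```

```bash

python3 -m crank '[[1,[0,0,0.004],[0,0,0]],[1,[0,0,0.004],[0,0,0]],[1,[0,0,0.004],[0,0,0]],[1,[0,0,0.003],[0,0,0]],[1,[0,0,0],[0,0,0]],[1,[0,0,0],[0,0,0]]]'
python3 - <<'E'
from h import *
st()
P=cloud(snap('top'));m=(abs(P[:,0])<30)&(P[:,1]<-50)&(P[:,1]>-170)&(P[:,2]>280);print('lid top',m.sum(),P[m].mean(0) if m.any() else '')
P=cloud(snap('scene'));m=(P[:,0]<-60)&(P[:,0]>-105)&(P[:,1]<-50)&(P[:,1]>-120)&(abs(P[:,2]-120)<40);print('sc',m.sum(),P[m].mean(0) if m.any() else '')
E
```

```text
time: 23.8
tool_pos: [0.446, -0.3471, 0.0912]
ee_rot: [2.355, 0.001, 0.209]
wrist_force: [0.7, -0.4, 0.3]
width: 0.0001
finger_force: 0.0
t 23.8 tip box [-84.6 -65.1 113.1] tool x,y,z in box [[1.0, -0.0, -0.0], [0.0, -0.71, 0.71], [-0.0, -0.71, -0.71]] q [-0.35 -0.13  1.98 -0.81  0.98  1.37] w 0.0
F box [ 0.6 -0.5  0.3]
lid top 116 [  0.54224138 -55.57586207 318.14827586]
sc 82 [-87.7695122  -68.3695122  119.12195122]
```

```bash

python3 -m crank '[[1,[0,0,-0.01],[0,0,0]],[1,[0,0,-0.03],[0,0,0]],[1,[0,0,-0.04],[0,0,0]],[1,[0,0,-0.03],[0,0,0]],[1,[0,0,-0.01],[7.5,0,0]],[1,[0,0,-0.01],[7.5,0,0]],[1,[0,0,-0.01],[7.5,0,0]],[1,[0,0,-0.01],[7.5,0,0]]]'
python3 -m crank '[[1,[0,0,-0.02],[7.5,0,0]],[1,[0,0,-0.03],[7.5,0,0]],[1,[0,0,-0.04],[0,0,0]],[1,[0,0,-0.02],[0,0,0]],[1,[0,0,-0.01],[0,0,0]],[1,[0,0,0],[0,0,0]],[1,[0,0,0],[0,0,0]]]'
python3 - <<'E'
from h import *
st((0,-100,370))
for n in('top','scene'):
  P=cloud(snap(n));m=(abs(P[:,0])<30)&(P[:,1]<-30)&(P[:,1]>-170)&(P[:,2]>290)&(P[:,2]<335);print(n,'lid top',m.sum(),P[m].mean(0) if m.any() else '',P[m].max(0) if m.any() else '')
E
```

```text
time: 24.7
tool_pos: [0.4259, -0.248, 0.2047]
ee_rot: [2.882, -0.004, 0.212]
wrist_force: [0.4, -0.7, -1.6]
width: 0.0004
finger_force: 0.0
time: 25.4
tool_pos: [0.4231, -0.2396, 0.3198]
ee_rot: [-3.141, 0.001, 0.21]
wrist_force: [-0.0, -0.0, 0.5]
width: 0.0004
finger_force: 0.0
t 25.4 tip box [-84.7  22.9 350.8] tool x,y,z in box [[1.0, 0.0, -0.0], [0.0, -1.0, -0.0], [-0.0, 0.0, -1.0]] q [-0.63 -0.04  1.21 -0.    1.97  0.73] w 0.0
F box [-0.  -0.   0.5]
shift tool mm [ 84.6 122.9 -19.4]
top lid top 111 [ 11.24504505 -52.32972973 317.0009009 ] [ 29.7 -42.8 323.9]
scene lid top 460 [ 5.60869565e-02 -6.07647826e+01  3.08020217e+02] [ 29.9 -41.6 320.3]
```

```bash

python3 -m crank '[[1,[0,0,-0.01],[0,0,0]],[1,[0.01,0.015,-0.01],[0,0,0]],[1,[0.02,0.03,0],[0,0,0]],[1,[0.02,0.03,0],[0,0,0]],[1,[0.02,0.025,0],[0,0,0]],[1,[0.01,0.015,0],[0,0,0]],[1,[0.005,0.008,0],[0,0,0]],[1,[0,0,0],[0,0,0]]]'
python3 -m crank '[[1,[0,0,0],[0,0,0]],[1,[0,0,0.02],[0,0,0]],[1,[0,0,0.03],[0,0,0]],[1,[0,0,0.015],[0,0,0]],[1,[0,0,0.005],[0,0,0]],[1,[0,0,0],[0,0,0]],[1,[0,0,0],[0,0,0]]]'
python3 -c "
from h import *
st((0,-75,297))"
```

```text
time: 26.3
tool_pos: [0.5327, -0.3436, 0.339]
ee_rot: [-3.139, 0.002, 0.209]
wrist_force: [-0.1, 0.1, 0.1]
width: 0.0003
finger_force: 0.0
time: 27.0
tool_pos: [0.5322, -0.3428, 0.2727]
ee_rot: [3.139, -0.002, 0.209]
wrist_force: [0.2, -0.3, -0.0]
width: 0.0004
finger_force: 0.0
t 27.0 tip box [   0.6 -100.7  303.7] tool x,y,z in box [[1.0, -0.0, 0.0], [-0.0, -1.0, 0.0], [0.0, -0.0, -1.0]] q [-0.66  0.28  0.95 -0.    1.91  0.7 ] w 0.0
F box [ 0.2 -0.3 -0. ]
shift tool mm [ -0.6 -25.7   6.6]
```

```bash

python3 -m crank '[[1,[0,-0.008,0.002],[0,0,0]],[1,[0,-0.01,0.003],[0,0,0]],[1,[0,-0.009,0.002],[0,0,0]],[1,[0,-0.009,0.003],[0,0,0]],[1,[0,-0.009,0.003],[0,0,0]],[1,[0,-0.009,0.003],[0,0,0]],[1,[0,-0.009,0.004],[0,0,0]]]'
python3 -m crank '[[1,[0,-0.0085,0.005],[0,0,0]],[1,[0,-0.0085,0.005],[0,0,0]],[1,[0,-0.0085,0.005],[0,0,0]],[1,[0,-0.0085,0.005],[0,0,0]],[1,[0,0,0],[0,0,0]]]'
cat >> h.py <<'E'
def lid(n='scene'):
    P=cloud(snap(n));best=None
    # lid outer face near the edges beside the finger: fit slope in y-z for 25<|x|<46
    m=(abs(P[:,0])>33)&(abs(P[:,0])<46)&(P[:,1]>-118)&(P[:,1]<135)&(P[:,2]>85)&(P[:,2]<330)
    Q=P[m];ang=np.degrees(np.arctan2(Q[:,2]-82,Q[:,1]+120));h,e=np.histogram(ang,np.arange(0,100,2));r=np.hypot(Q[:,2]-82,Q[:,1]+120)
    k=h.argsort()[::-1][:3];print(n,'lid deg',[(int(e[i]),int(h[i])) for i in k],'rmax',np.percentile(r,98) if len(r) else '')
E
python3 -c "
from h import *
st((0,26.6,239));lid();lid('top')"
```

```text
time: 27.7
tool_pos: [0.5189, -0.2804, 0.2507]
ee_rot: [3.141, -0.0, 0.209]
wrist_force: [-0.3, -0.4, -0.4]
width: 0.0004
finger_force: 0.4
time: 28.2
tool_pos: [0.5112, -0.2465, 0.2297]
ee_rot: [-3.14, 0.002, 0.21]
wrist_force: [-0.4, -0.2, 0.0]
width: 0.0002
finger_force: 0.0
t 28.2 tip box [ 1.000e-01 -2.200e+00  2.607e+02] tool x,y,z in box [[1.0, 0.0, -0.0], [0.0, -1.0, -0.0], [-0.0, 0.0, -1.0]] q [-0.55  0.13  1.22  0.    1.8   0.81] w 0.0
F box [-0.5 -0.1  0. ]
shift tool mm [ -0.1 -28.8  21.7]
scene lid deg [(54, 686), (56, 179), (58, 56)] rmax 238.75692435531502
top lid deg [(54, 140), (56, 33), (52, 18)] rmax 246.81478126145905
```

```bash

python3 -m crank '[[1,[0,-0.007,0.005],[0,0,0]],[1,[0,-0.007,0.005],[0,0,0]],[1,[0,-0.007,0.006],[0,0,0]],[1,[0,-0.007,0.006],[0,0,0]],[1,[0,-0.006,0.007],[0,0,0]],[1,[0,-0.006,0.007],[0,0,0]],[1,[0,-0.006,0.007],[0,0,0]],[1,[0,-0.006,0.007],[0,0,0]]]'
python3 -m crank '[[1,[0,-0.005,0.008],[0,0,0]],[1,[0,-0.005,0.008],[0,0,0]],[1,[0,-0.005,0.008],[0,0,0]],[1,[0,-0.004,0.009],[0,0,0]],[1,[0,0,0],[0,0,0]]]'
python3 -c "
from h import *
st((0,71.4,175));lid();lid('top')"
```

```text
time: 29.1
tool_pos: [0.5009, -0.1966, 0.1801]
ee_rot: [3.142, 0.0, 0.209]
wrist_force: [-0.2, -0.1, 0.3]
width: 0.0008
finger_force: 0.1
time: 29.6
tool_pos: [0.4961, -0.1776, 0.1459]
ee_rot: [-3.14, 0.003, 0.21]
wrist_force: [-0.2, -0.5, -0.2]
width: 0.0007
finger_force: 0.0
t 29.6 tip box [ -0.3  68.3 176.9] tool x,y,z in box [[1.0, 0.0, -0.0], [0.0, -1.0, -0.0], [-0.0, 0.0, -1.0]] q [-0.45  0.05  1.47 -0.    1.63  0.91] w 0.001
F box [-0.3 -0.4 -0.2]
shift tool mm [ 0.3 -3.1  1.9]
scene lid deg [(24, 626), (26, 132), (22, 71)] rmax 290.9521070618896
top lid deg [(24, 114), (22, 107), (30, 6)] rmax 247.23009622561514
```

```bash

python3 -m crank '[[1,[0,-0.003,0.006],[0,0,0]],[1,[0,-0.003,0.007],[0,0,0]],[1,[0,-0.003,0.007],[0,0,0]],[1,[0,-0.003,0.007],[0,0,0]],[1,[0,-0.002,0.006],[0,0,0]],[1,[0,-0.002,0.006],[0,0,0]],[1,[0,-0.001,0.006],[0,0,0]],[1,[0,-0.001,0.006],[0,0,0]]]'
python3 -m crank '[[1,[0,-0.001,0.006],[0,0,0]],[1,[0,-0.001,0.005],[0,0,0]],[1,[0,-0.001,0.005],[0,0,0]],[1,[0,-0.001,0.004],[0,0,0]],[1,[0,0,0.003],[0,0,0]],[1,[0,0,0.003],[0,0,0]],[1,[0,0,0],[0,0,0]]]'
python3 -c "
from h import *
st((0,92,84));lid();lid('top')"
```

```text
time: 30.5
tool_pos: [0.4935, -0.1609, 0.0963]
ee_rot: [3.141, -0.0, 0.209]
wrist_force: [1.1, 0.7, 0.9]
width: 0.0005
finger_force: 0.0
time: 31.2
tool_pos: [0.4924, -0.1569, 0.0704]
ee_rot: [-3.141, 0.001, 0.209]
wrist_force: [0.4, 0.1, 0.7]
width: 0.0002
finger_force: 0.0
t 31.2 tip box [  0.3  89.3 101.4] tool x,y,z in box [[1.0, -0.0, -0.0], [-0.0, -1.0, -0.0], [-0.0, 0.0, -1.0]] q [-0.42  0.06  1.61 -0.    1.48  0.94] w 0.0
F box [0.4 0.1 0.7]
shift tool mm [-0.3 -2.6 17.4]
scene lid deg [(0, 62), (46, 54), (48, 41)] rmax 321.04703041888877
top lid deg [(0, 67), (6, 17), (2, 17)] rmax 320.9646125727183
```

```bash

python3 -m crank '[[1,[0,-0.001,0.002],[0,0,0]],[1,[0,-0.001,0.002],[0,0,0]],[1,[0,0,0.002],[0,0,0]],[1,[0,0,0.002],[0,0,0]],[1,[0,0,0.002],[0,0,0]],[1,[0,0,0.001],[0,0,0]],[1,[0,0,0.001],[0,0,0]],[1,[0,0,0],[0,0,0]]]'
python3 -m crank '[[1,[0,0,0.001],[0,0,0]],[1,[0,0,0.001],[0,0,0]],[1,[0,0,0.001],[0,0,0]],[1,[0,0,0],[0,0,0]]]'
cat >> h.py <<'E'
def flat(n='top'):
    P=cloud(snap(n))
    for y0 in (-80,-40,0,40,100,118):
        m=(abs(P[:,0])>20)&(abs(P[:,0])<44)&(abs(P[:,1]-y0)<8)&(P[:,2]>60)&(P[:,2]<115)
        if m.sum()>3: print(n,y0,m.sum(),np.round(np.median(P[m,2]),1))
E
python3 -c "
from h import *
st((0,92,84));flat();flat('scene')"
```

```text
time: 32.1
tool_pos: [0.4921, -0.1551, 0.0586]
ee_rot: [-3.142, 0.0, 0.209]
wrist_force: [0.3, -0.2, 0.3]
width: 0.0007
finger_force: 0.0
time: 32.5
tool_pos: [0.4921, -0.155, 0.0556]
ee_rot: [-3.141, 0.0, 0.209]
wrist_force: [-1.0, 0.1, -0.0]
width: 0.0005
finger_force: 0.0
t 32.5 tip box [ 0.4 91.3 86.6] tool x,y,z in box [[1.0, -0.0, -0.0], [-0.0, -1.0, -0.0], [-0.0, 0.0, -1.0]] q [-0.42  0.07  1.63 -0.    1.45  0.95] w 0.0
F box [-1.   0.3 -0. ]
shift tool mm [-0.4 -0.7  2.6]
top -80 84 84.7
top -40 30 85.2
top 40 24 84.2
top 100 27 84.6
top 118 43 83.6
scene -80 140 83.5
scene -40 126 83.3
scene 0 110 83.1
scene 40 81 85.1
scene 100 52 83.4
scene 118 36 83.6
```

The lid is flat at about 84 mm along its whole length. I'll press lightly to confirm it's shut, then withdraw.

```bash

python3 -m crank '[[1,[0,0,0.001],[0,0,0]],[1,[0,0,0.001],[0,0,0]],[1,[0,0,0],[0,0,0]]]'
python3 -m crank '[[1,[0,0,0.001],[0,0,0]],[1,[0,0,0],[0,0,0]]]'
python3 -m crank '[[1,[0,0,-0.01],[0,0,0]],[1,[0,0,-0.03],[0,0,0]],[1,[0,0,-0.04],[0,0,0]],[1,[0,0,-0.03],[0,0,0]],[1,[0,0,-0.01],[0,0,0]],[1,[0,0,0],[0,0,0]],[1,[0,0,0],[0,0,0]],[1,[0,0,0],[0,0,0]]]'
python3 -c "
from h import *
st();flat();flat('scene')"
```

```text
time: 32.9
tool_pos: [0.4921, -0.155, 0.0536]
ee_rot: [-3.141, 0.0, 0.209]
wrist_force: [-0.4, 0.8, 0.1]
width: 0.0004
finger_force: 0.0
time: 33.1
tool_pos: [0.4921, -0.155, 0.0527]
ee_rot: [-3.142, 0.0, 0.209]
wrist_force: [0.4, -0.4, -0.8]
width: 0.0006
finger_force: 0.0
time: 33.9
tool_pos: [0.491, -0.1546, 0.1704]
ee_rot: [-3.139, 0.004, 0.209]
wrist_force: [1.2, 0.6, -0.3]
width: 0.0004
finger_force: 0.0
t 33.9 tip box [ -0.5  91.9 201.4] tool x,y,z in box [[1.0, -0.0, -0.0], [-0.0, -1.0, -0.0], [-0.0, 0.0, -1.0]] q [-0.42  0.01  1.45 -0.    1.68  0.95] w 0.0
F box [ 1.3  0.3 -0.3]
top -80 33 85.2
top 0 22 85.1
top 40 32 85.6
top 100 44 85.4
top 118 21 82.9
scene -80 135 83.3
scene -40 121 83.1
scene 0 113 83.4
scene 40 78 84.8
scene 100 84 83.4
scene 118 74 83.4
```

```bash

python3 -m crank '[[1,[0,0,0.02],[0,0,0]],[1,[0,0,0.035],[0,0,0]],[1,[0,0,0.03],[0,0,0]],[1,[0,0,0.02],[0,0,0]],[1,[0,0,0.01],[0,0,0]],[1,[0,0,0.003],[0,0,0]],[1,[0,0,0],[0,0,0]],[1,[0,0,0],[0,0,0]]]'
python3 -m crank '[[1,[0,0,0.001],[0,0,0]],[1,[0,0,0.001],[0,0,0]],[1,[0,0,0],[0,0,0]]]'
python3 -m crank '[[1,[0,0,0.001],[0,0,0]],[1,[0,0,0],[0,0,0]]]'
```

```text
time: 34.8
tool_pos: [0.4932, -0.1555, 0.0562]
ee_rot: [3.14, -0.002, 0.209]
wrist_force: [0.6, -0.8, 0.4]
width: 0.0002
finger_force: 0.0
time: 35.1
tool_pos: [0.4924, -0.1551, 0.0532]
ee_rot: [3.141, -0.001, 0.209]
wrist_force: [0.1, 0.7, 0.3]
width: 0.0005
finger_force: 0.0
time: 35.3
tool_pos: [0.4921, -0.1551, 0.0517]
ee_rot: [-3.142, 0.0, 0.209]
wrist_force: [0.3, 0.1, -0.3]
width: 0.0006
finger_force: 0.0
```

```bash

python3 -m crank '[[1,[0,0,0.001],[0,0,0]],[1,[0,0,0],[0,0,0]]]' | grep -E "pos|force"
python3 -m crank '[[1,[0,0,0.001],[0,0,0]],[1,[0,0,0],[0,0,0]]]'| grep -E "pos|force"
```

```text
tool_pos: [0.4922, -0.155, 0.0516]
wrist_force: [-1.6, 1.0, 4.2]
finger_force: 2.3
tool_pos: [0.4922, -0.1551, 0.0515]
wrist_force: [-3.1, 1.1, 8.7]
finger_force: 4.3
```

There's a firm stop at about 9 N, so the lid is fully shut. Withdrawing and handing in.

```bash

python3 -m crank '[[1,[0,0,-0.01],[0,0,0]],[1,[0,0,-0.03],[0,0,0]],[1,[0,0,-0.04],[0,0,0]],[1,[0,0,-0.04],[0,0,0]],[1,[0,0,-0.02],[0,0,0]],[1,[0,0,0],[0,0,0]],[1,[0,0,0],[0,0,0]],[1,[0,0,0],[0,0,0]]]' | tail -3
python3 -c "
from h import *
st();flat('scene');print(robot.close_job())"
```

```text
wrist_force: [0.4, -1.1, -0.6]
width: 0.0005
finger_force: 0.0
t 36.5 tip box [ -0.3  91.8 218.4] tool x,y,z in box [[1.0, -0.0, -0.0], [-0.0, -1.0, -0.0], [-0.0, 0.0, -1.0]] q [-0.42  0.01  1.42 -0.    1.71  0.95] w 0.001
F box [ 0.2 -1.2 -0.6]
scene -80 134 83.2
scene -40 116 83.4
scene 0 111 83.8
scene 40 77 86.5
scene 100 88 83.6
scene 118 83 83.3
the job is handed in; nothing more can be done
None
```

I laid the lens on the mat, regripped it and set it level on both ledges, then broke the stay and lowered the lid gently until shut; handed in at 36.5 s after one missed first grasp that left the lens undisturbed.

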